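Take a lamp's gear pile apart into its bench fixtures

ROBOT

A 6-joint arm with a two-finger parallel gripper is mounted at the origin on a cart in front of the work surface, level with it; the furniture and walls round the work are solid. World frame = base frame: x ahead of the robot, y to its left, z up, the work surface at z = 0. Lengths are in m, angles in rad, forces in N, time in s.
With the tool pointing down it reaches from about 0.35 to 0.725 m from the base axis. Payload 4.3 kg.
Tool frame: the origin (TCP) lies at the very end of the fingers, on their centre line; the grasp point (between the pads) lies 19 mm behind it; z points along the fingers, y is the direction in which the jaws open and shut (so a half turn about z gives the same grasp; the last joint's range is limited). The gripper opens to 85 mm and grips with 20 to 120 N. Pads are 22 mm wide; open, the fingers measure 114 mm over their backs; the gripper's body (76 mm by 85 mm) begins 54 mm behind the grasp point. The pads swing forward as they close: fully open they stand 13 mm farther back than shut.
Start: joints at [-1.297, 0.377, 0.081, 1.274, 0, 1.46], TCP at [0.215, -0.533, 0.231] pointing down, gripper open.
Joint ranges: [-2.72, 2.72], [-0.84, 1.66], [-1.02, 1.22], [-1.77, 2.12], [-1.37, 1.28], [-3.14, 3.14]. Speed limits (rad/s): [2.57, 2.57, 3.14, 3.14, 3.14, 3.14].

INTERFACE

Orientations are given as a rotation vector (axis times angle).
In Python, from rig import ctrl gives the robot as it stands. The module is installed in compiled form; this text tells all that it offers.
- The arm moves only by the shell command python3 -m inch 'ROWS' [FORCE]. ROWS is JSON, a list of rows, each a list of 7 numbers: the gripper command: -1 is fully open, 1 is shut, values between are in proportion, then the shift along the tool's x, y, z in m, then the turn, a rotation vector about the tool's x, y, z in rad. In form: [[hand, x, y, z, wx, wy, wz], ...]. A call has 1 to 20 rows; each row shifts and turns the commanded pose from where the row before left it, along the tool's axes as they then stand; what a row does not reach is not made up. A row lasts 1/8 s, in which the tool goes at most 62.5 mm and 10.7 degrees, less where a joint would pass 70% of its speed; a pose out of reach is approached as far as the arm can. A call is refused whole if a number of a shift passes 0.0625 or a number of a turn 0.188, either way. A call with a gripper value outside its range is refused whole. The fingers move at their own pace and stop on an object; FORCE is the grip in N (left out, the last holds). Time passes only in rows, so rows that do not move let the fingers close. It gives the time, the measured TCP pose, the force and the opening at its end, in the units of the state.
- ctrl.get_state(): the state, without advancing time (a new reading comes with each control period).
- ctrl.get_image(name): name is "side" or "top"; returns (picture, depth): 420x560x3 uint8, red, green, blue; 420x560 float32, m along the optical axis (not along the pixel's ray), 0 where there is no reading.
- ctrl.get_calibration(name): a dict with "fovy" (degrees; the focal length in pixels is half the picture's height over the tangent of half this angle, whatever the lens; pixels are square), "cx", "cy" (the principal point, pixels), "origin" and "rotation" of the camera in the world. Camera axes: x right, y up, looking along -z (the intrinsics and any distortion apply to the point x, -y, -z); pixel columns grow to the right and rows downward; lengths in m; the calibration is good to about 2 mm. A picture is of the moment at which its call begins. get_calibration takes no time and is no camera call.
- ctrl.finish_job(): hands the job in, once; it reports no verdict.
The state is a dict: "time_s": time; "joint_positions": joint angles; "qd": joint speeds; "effort": joint torques, N m; "tcp_pos": TCP position; "tcp_rot": TCP orientation; "force": force on the tool from outside, world axes, zero at the start; "torque": the same for the moment, N m; "opening": opening from 0.0 (shut) to 1.0 (fully open).
Only numpy, scipy, OpenCV 4.12 (cv2) and the standard library are available. Lean on these libraries where they do the work, as an engineer would, in place of code of your own. Each camera call takes 0.05 s, during which the arm holds its last target. There are 200 camera calls.

TASK

A lamp's gear came out of its housing as one pile with its screws already removed: strip connector on LED driver on heat sink on base plate. Take the pile apart from the top down, one part at a time, and seat each part right side up between the locating pins of the grey fixture made to its outline, so that it can be rewired, tested or cleaned there. Lower each part all the way onto its seat before you let it go, and leave all four lying flat in their own fixtures.

Things in the scene. Friction and masses are not known exactly. Their poses are not given: they have to be found in the camera images.
- strip: white 10-way strip connector, a narrow bar 20 mm (x) x 110 mm (y) x 16 mm (z), 50 g, on top of the pile, lying askew on the driver. Origin: centre of its underside; y along its length, z up. Take it across the 20 mm near the middle.
- driver: white potted LED driver, a plain box 34 mm (x) x 92 mm (y) x 26 mm (z), 120 g, with short thin wire tails at both ends (looks only, 183 mm over all; they touch nothing); second from the top. Origin: centre of its underside; y along its length, z up. Take it across the 34 mm near the middle.
- heat_sink: bare aluminium finned heat sink, 50 mm (x) x 60 mm (y) x 28 mm (z), 92 g, fins up; third from the top, turned about a quarter turn to the plate below, on which it stands. It acts as a solid block. Origin: centre of its underside; y along the 60 mm side, z up. Take it across the 50 mm.
- base_plate: flat dark grey metal plate with drilled corners, 58 mm (x) x 112 mm (y) x 10 mm (z), 0.2 kg, lying on the table under the pile. Origin: centre of its underside; y along its length, z up. Take it across the 58 mm at the middle of its long sides, the fingertips almost on the table.
- strip_nest: fixture for the strip connector: the narrowest grey base, 50 (x) x 146 (y) x 8 mm. Fixed. Origin: centre of its underside, y along its length, z up. Seat: two small black blocks, top 16 mm above the origin. Round-nosed 8 mm steel pins reach 13 mm above the seat, 6 mm clear of the part all round (at x +-20, y +-46 and x 0, y +-65 mm); the middles of the long sides are free for fingers.
- driver_nest: fixture for the LED driver: the grey base, 70 (x) x 146 (y) x 8 mm, with a black terminal block (brass screws) across each end, y 52 to 66, as high as the pins. Fixed. Origin: centre of its underside, y along its length, z up. Seat: two black blocks, top 16 mm above the origin. Round-nosed 8 mm steel pins reach 13 mm above the seat, 6 mm clear of the part all round (at x +-27, y +-36 mm); the middles of the long sides are free for fingers.
- sink_nest: fixture for the heat sink (its 60 mm side along y): the short, nearly square grey base, 94 (x) x 104 (y) x 8 mm. Fixed. Origin: centre of its underside, y along its length, z up. Seat: a bare aluminium block, top 16 mm above the origin. Round-nosed 8 mm steel pins reach 13 mm above the seat, 4.5 mm clear of the part all round (at x +-33.5, y +-26 and x +-14, y +-38.5 mm); the middles of the long sides are free for fingers.
- plate_nest: fixture for the base plate: the broad long grey base, 96 (x) x 150 (y) x 8 mm. Fixed. Origin: centre of its underside, y along its length, z up. Seat: two wide black rails, top 16 mm above the origin. Round-nosed 8 mm steel pins reach 13 mm above the seat, 6 mm clear of the part all round (at x +-39, y +-44 and x +-18, y +-66 mm); the middles of the long sides are free for fingers.
Things that resemble listed ones, but are neither listed nor needed, are in the scene too. Leave any yellow look-alike of the driver alone.

How it is judged:
By the outcome, as a careful person would: the job done as asked, in the order asked, and still so for the second after the job is handed in, with the robot touching nothing.
It also fails if it takes over 112 s, if anything falls off the work surface, if the arm or the gripper's body presses on something with over 40 N, if the wrist force passes 120 N, or if a joint passes its speed limit or range.

## Working session

There is one attempt and no reset: what is moved stays moved. The work goes in short steps, Python scripts to look and compute and a shell command to move; the robot and the scene stay as the last step left them, time stands still between calls to the robot, and variables do not carry over. Pictures are saved under pics/ and viewed, about 12 in all and at most 16, crops included, and the job is handed in when it is done.

```bash
mkdir -p pics
python3 - <<'E'
from rig import ctrl
import cv2,numpy as np
s=ctrl.get_state();print(s)
for n in("top","side"):
    c=ctrl.get_calibration(n);print(c)
    p,d=ctrl.get_image(n);np.savez(f"{n}0.npz",p=p,d=d)
    cv2.imwrite(f"pics/{n}0.png",p[:,:,::-1]);print((d==0).mean(),d[d>0].min(),d.max())
E
```

```text
{'time_s': 0.0, 'joint_positions': array([-1.29727209e+00,  3.78079108e-01,  7.96405604e-02,  1.27440538e+00,
        3.75862938e-05,  1.46046453e+00]), 'qd': array([ 0.00112311,  0.00091509,  0.00129115,  0.00203044, -0.000925  ,
        0.00010294]), 'effort': array([-1.23443835e-03, -4.63601124e+01,  2.69877774e+01,  2.07847764e-02,
       -8.52056405e-05,  1.58320256e-05]), 'tcp_pos': array([ 0.21515935, -0.53252529,  0.2303574 ]), 'tcp_rot': array([-3.08190131e+00, -5.98874713e-01,  2.03175893e-04]), 'force': array([-0.65977959,  0.68059588, -0.2684158 ]), 'torque': array([-0.02040792, -0.01951549, -0.01819663]), 'opening': 0.9993830375123145}
{'fovy': 56.39372557927562, 'cx': 287.89738042579, 'cy': 206.52907772280838, 'origin': array([ 0.38781636, -0.20936429,  1.04746642]), 'rotation': array([ 0.11814208, -0.14112184, -1.57624239])}
0.004209183673469388 0.28553256 1.7696811
{'fovy': 52.45757211792274, 'cx': 277.3013757073045, 'cy': 210.8560136915348, 'origin': array([ 0.55305869, -1.11599288,  0.6344149 ]), 'rotation': array([ 9.99878632e-01,  1.68731397e-02, -7.17225116e-04])}
0.003907312925170068 0.46063644 2.6251414
```

View pics/top0.png

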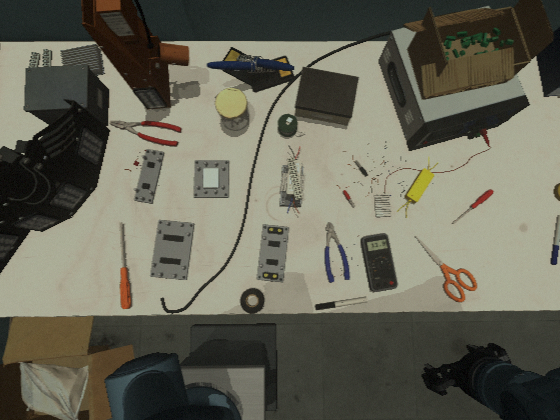

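View pics/side0.png

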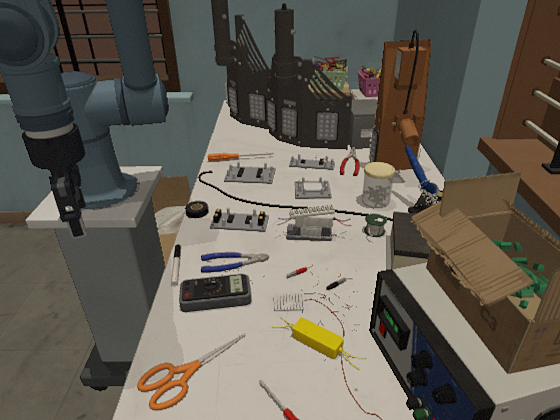

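Top view: the pile is at about (290,180). The nests are strip (149,176), sink (211,179), plate (173,250) and driver (273,252), with the yellow decoy at (419,185). Next I'll deproject these and zoom in.

```bash
cat > h.py <<'E'
import numpy as np,cv2
from scipy.spatial.transform import Rotation as R
from rig import ctrl
class Cam:
    def __init__(s,n):
        c=ctrl.get_calibration(n);s.f=210/np.tan(np.radians(c["fovy"]/2));s.cx,s.cy=c["cx"],c["cy"]
        s.o=np.array(c["origin"]);s.R=R.from_rotvec(c["rotation"]).as_matrix()
    def dirs(s,uv):
        uv=np.asarray(uv,float);return np.stack([(uv[...,0]-s.cx)/s.f,-(uv[...,1]-s.cy)/s.f,-np.ones(uv.shape[:-1])],-1)@s.R.T
    def plane(s,uv,z):
        d=s.dirs(uv);return s.o+d*((z-s.o[2])/d[...,2])[...,None]
    def cloud(s,d):
        v,u=np.mgrid[:d.shape[0],:d.shape[1]];return s.o+s.dirs(np.stack([u,v],-1))*d[...,None]
    def proj(s,P):
        q=(np.asarray(P)-s.o)@s.R;return np.stack([s.cx-s.f*q[...,0]/q[...,2],s.cy+s.f*q[...,1]/q[...,2]],-1)
def crop(p,x0,y0,x1,y1,k,name):
    cv2.imwrite(name,cv2.resize(p[y0:y1,x0:x1,::-1],None,fx=k,fy=k,interpolation=cv2.INTER_CUBIC))
E
python3 - <<'E'
from h import *
t=np.load("top0.npz");s=np.load("side0.npz")
T,S=Cam("top"),Cam("side")
for C,a,b in((T,t,(230,210)),(S,s,(270,245))):
    P=C.cloud(a["d"]);print(P[b[1]-2:b[1]+3,b[0]-2:b[0]+3].reshape(-1,3).mean(0))
P=T.cloud(t["d"]);z=P[...,2]
# table z across
for u,v in((230,120),(90,200),(90,290),(230,290),(330,210),(500,250)):print(u,v,z[v-3:v+4,u-3:u+4].mean().round(4),z[v-3:v+4,u-3:u+4].std().round(4))
zz=np.clip((z+0.01)/0.12*255,0,255).astype(np.uint8)
A=cv2.resize(t["p"][140:220,250:330,::-1],(400,400),interpolation=cv2.INTER_CUBIC)
B=cv2.cvtColor(cv2.resize(zz[140:220,250:330],(400,400),interpolation=0),8)
C2=cv2.resize(s["p"][195:250,275:345,::-1],(400,314),interpolation=cv2.INTER_CUBIC)
cv2.imwrite("pics/c1.png",np.vstack([np.hstack([A,B])]))
D=cv2.resize(t["p"][140:300,120:320,::-1],(800,640),interpolation=cv2.INTER_CUBIC)
cv2.imwrite("pics/c2.png",cv2.resize(D,(750,600)))
g=cv2.cvtColor(t["p"],cv2.COLOR_RGB2HSV)
for n,(x0,y0,x1,y1) in dict(strip=(130,145,168,208),sink=(190,155,235,203),plate=(148,215,198,285),driver=(254,220,292,286)).items():
    m=np.zeros(z.shape,np.uint8);sub=t["p"][y0:y1,x0:x1].astype(int)
    m[y0:y1,x0:x1]=(sub.max(2)<160)|(z[y0:y1,x0:x1]>0.006)
    m=cv2.morphologyEx(m,cv2.MORPH_OPEN,np.ones((3,3)))
    c=max(cv2.findContours(m,0,1)[0],key=cv2.contourArea)
    q=T.plane(c[:,0,:],0.008)[:,:2]
    r=cv2.minAreaRect((q*1000).astype(np.float32));print(n,r,np.median(z[m>0]))
    b=cv2.boxPoints(r);print(b.round(1).tolist())
E
```

```text
[ 0.55362518 -0.06926718  0.00123131]
[ 5.20012018e-01 -2.83223318e-01  4.97557141e-04]
230 120 0.0817 0.0157
90 200 0.023 0.1479
90 290 0.0011 0.0016
230 290 0.0009 0.0019
330 210 0.0017 0.002
500 250 0.0007 0.0019
strip ((649.1837158203125, 152.18746948242188), (60.14706039428711, 149.26634216308594), 79.65361785888672) 0.009360204785183512
[[570.4000244140625, 136.0], [717.2000122070312, 109.19999694824219], [728.0, 168.39999389648438], [581.2000122070312, 195.1999969482422]]
sink ((639.9513549804688, -17.98488998413086), (98.69834899902344, 103.15469360351562), 89.6268081665039) 0.010030734270479957
[[588.0999755859375, -67.0], [691.2000122070312, -67.69999694824219], [691.7999877929688, 31.0], [588.7000122070312, 31.700000762939453]]
plate ((449.5814208984375, 80.14519500732422), (101.4530029296875, 151.9989776611328), 84.05205535888672) 0.009316726393185593
[[368.70001220703125, 37.599998474121094], [519.9000244140625, 21.799999237060547], [530.4000244140625, 122.69999694824219], [379.20001220703125, 138.5]]
driver ((433.8420715332031, -186.622802734375), (91.4601058959961, 159.71368408203125), 89.32255554199219) 0.009234172626574555
[[353.5, -231.39999389648438], [513.2000122070312, -233.3000030517578], [514.2000122070312, -141.8000030517578], [354.5, -140.0]]
```

View pics/c1.png

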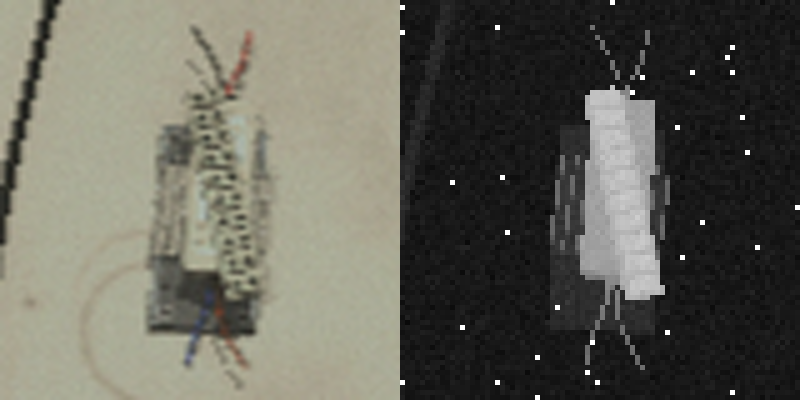

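View pics/c2.png

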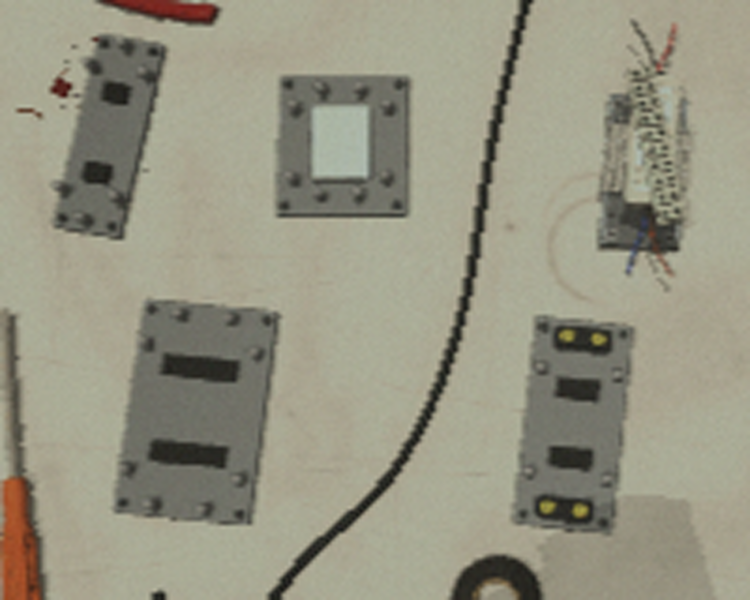

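c1 shows the strip askew on the driver (crop px 190–260, 90–300), the sink's fins to the left and right, and the plate at the bottom. c2 shows the four nests clearly: the black seats of strip, plate and driver, and the bright seat of the sink.

```bash
cat > nest.py <<'E'
from h import *
t=np.load("top0.npz");T=Cam("top");P=T.cloud(t["d"]);z=cv2.medianBlur(P[...,2].astype(np.float32),3)-0.001
p=t["p"].astype(int);V=p.max(2)
def rect(m,zp,k=1):
    c=max(cv2.findContours(m.astype(np.uint8),0,1)[0],key=cv2.contourArea)
    m2=cv2.drawContours(np.zeros(m.shape,np.uint8),[c],-1,1,-1)
    vu=np.argwhere(m2)[:,::-1]; q=(T.plane(vu,zp)[:,:2]*1000)
    pts=(q[:,None]+np.array([[-1.25,-1.25],[1.25,1.25],[-1.25,1.25],[1.25,-1.25]])*0).reshape(-1,2)
    ctr=q.mean(0);r=cv2.minAreaRect(pts.astype(np.float32))
    w,V2=np.linalg.eigh(np.cov(q.T));a=np.degrees(np.arctan2(V2[1,1],V2[0,1]))
    b=cv2.boxPoints(r);e=max([b[1]-b[0],b[2]-b[1]],key=np.linalg.norm);
    return ctr.round(1),r[0],np.round(np.array(r[1])+2.5,1),"pca",round((a+90)%180-90,1),np.round(np.sqrt(12*w),1),"rect",round((np.degrees(np.arctan2(e[1],e[0]))+90)%180-90,1)
if __name__=="__main__":
  for n,(x0,y0,x1,y1) in dict(strip=(130,145,168,208),sink=(190,155,235,203),plate=(148,215,198,285),driver=(254,220,292,286)).items():
    roi=np.zeros(z.shape,bool);roi[y0:y1,x0:x1]=1
    m=(roi&(V<135)&(p.max(2)-p.min(2)<40)).astype(np.uint8)
    m=cv2.morphologyEx(m,cv2.MORPH_CLOSE,np.ones((3,3)));m=cv2.morphologyEx(cv2.copyMakeBorder(m,0,0,0,0,0),cv2.MORPH_OPEN,np.ones((5,5)))
    print(n,*rect(m,0.008))
    k=(roi&(V<60)) if n!="sink" else (roi&(V>150))
    if n=="sink": k&=(np.add.outer(abs(np.arange(420)-179)*0,abs(np.arange(560)-211))<12)&(abs(np.arange(420)-179)<15)[:,None]
    N,l,st,ce=cv2.connectedComponentsWithStats(k.astype(np.uint8))
    for i in range(1,N):
        if st[i,4]>8:print("   ",st[i,4],T.plane(ce[i],0.016)[:2]*1000)
  for n,lo,hi,zp in(("strip",.072,.09,.08),("driver",.055,.071,.064),("sink",.028,.045,.038),("plate",.005,.017,.01)):
    roi=np.zeros(z.shape,bool);roi[150:215,272:310]=1
    m=roi&(z>lo)&(z<hi)
    if n in("driver",):m=roi&(z>lo)
    if n=="plate":
        m=roi&(z>.006)
        m=cv2.morphologyEx(m.astype(np.uint8),cv2.MORPH_OPEN,np.ones((3,3)))
    print(n,m.sum(),*rect(m,zp))
    if n in("strip","driver","plate"):
        vu=np.argwhere(roi&(z>lo)&(z<hi))[:,::-1];q=T.plane(vu,zp)[:,:2]*1000;print(q.min(0),q.max(0))
E
python3 nest.py
```

```text
strip [648.4 150.5] (648.8292236328125, 150.56497192382812) [ 57.6 150.6] pca -9.8 [ 52.5 146.6] rect -8.7
    37 [677.86705105 145.47816236]
    39 [618.98137584 155.48240036]
sink [639.3 -18.1] (639.9531860351562, -17.993000030517578) [ 95.8 105.7] pca 2.2 [ 93.6 105.8] rect -0.4
    283 [641.71171238 -16.33073837]
plate [448.7  80.2] (449.55462646484375, 79.96939086914062) [ 99.6 154.3] pca -5.8 [ 96.2 151. ] rect -5.6
    108 [478.72656701  76.51694519]
    108 [419.36197553  82.97349944]
driver [ 436.5 -183.9] (438.2423095703125, -184.06640625) [ 73.5 149.6] pca -6.6 [ 71.  143.2] rect -5.7
    61 [ 495.78831402 -190.9817463 ]
    56 [ 461.54855355 -187.2240391 ]
    57 [ 414.08682125 -181.89526184]
    58 [ 378.55611659 -178.19576673]
strip 302 [ 621.8 -241.2] (621.9141235351562, -240.88497924804688) [110.4  22.1] pca 11.0 [ 18.6 107.1] rect 10.9
[ 567.74290213 -257.81125619] [ 674.49645171 -223.33685693]
driver 530 [ 625.6 -240.2] (624.9261474609375, -238.94805908203125) [112.   42.7] pca 1.8 [ 35.6 104.9] rect 2.2
[ 570.65752806 -257.32960516] [ 676.44738334 -220.17378063]
sink 17 [ 583.7 -230.9] (583.68701171875, -230.8545684814453) [2.5 2.5] pca nan [nan nan] rect 0.0
plate 992 [ 624.8 -235.3] (628.3577880859375, -235.92791748046875) [ 63.9 137.5] pca -5.0 [ 57.6 126.8] rect -6.0
[ 561.56970955 -267.52257212] [ 698.00794477 -204.30286269]nest.py:10: RuntimeWarning: Degrees of freedom <= 0 for slice
  w,V2=np.linalg.eigh(np.cov(q.T));a=np.degrees(np.arctan2(V2[1,1],V2[0,1]))
  c *= np.true_divide(1, fact)
  c *= np.true_divide(1, fact)
```

Turn the tool half around first so that joint 6 has range for all the nests.

```bash
cat > plan.py <<'E'
import sys
from h import *
# plan.py x y z(mm) yaw(deg): shift in present tool axes, then turn
x,y,z,yaw=map(float,sys.argv[1:5])
s=ctrl.get_state();M=R.from_rotvec(s["tcp_rot"])
D=R.from_euler("z",yaw,degrees=True)*R.from_euler("x",180,degrees=True)
a=M.as_matrix()
print("pos",(np.array(s["tcp_pos"])*1000).round(1),"yaw",np.degrees(np.arctan2(a[1,0],a[0,0])).round(2),"q6",round(s["joint_positions"][5],2),"open",round(s["opening"]*85,1),"F",np.round(s["force"],1),"t",round(s["time_s"],1))
d=np.array([x,y,z])/1000-s["tcp_pos"]
print("shift now",M.inv().apply(d).round(4)," after turn",D.inv().apply(d).round(4)," turn",(M.inv()*D).as_rotvec().round(4))
E
python3 -m inch '[[0,0,0,0,0,0,-0.184],[0,0,0,0,0,0,-0.184],[0,0,0,0,0,0,-0.184],[0,0,0,0,0,0,-0.184],[0,0,0,0,0,0,-0.184],[0,0,0,0,0,0,-0.184],[0,0,0,0,0,0,-0.184],[0,0,0,0,0,0,-0.184],[0,0,0,0,0,0,-0.184],[0,0,0,0,0,0,-0.184],[0,0,0,0,0,0,-0.184],[0,0,0,0,0,0,-0.184],[0,0,0,0,0,0,-0.184],[0,0,0,0,0,0,-0.184],[0,0,0,0,0,0,-0.184],[0,0,0,0,0,0,-0.184]]' 40
python3 plan.py 622 -241 180 191
python3 - <<'E'
from h import *
t=np.load("side0.npz");S=Cam("side");P=S.cloud(t["d"]);q=P[195:250,275:345].reshape(-1,3)*1000
for lo,hi in((74,88),(60,69),(58,90)):
    m=q[(q[:,2]>lo)&(q[:,2]<hi)];
    if len(m)<5: print(lo,len(m));continue
    m=m[(m[:,0]>540)&(m[:,0]<700)]
    print(lo,len(m),m.mean(0).round(1),cv2.minAreaRect(m[:,:2].astype(np.float32)))
E
```

```text
time_s: 2.1
tcp_pos: [0.2152, -0.5328, 0.2307]
tcp_rot: [0.302, -3.127, -0.002]
force: [1.1, 0.5, 0.4]
opening: 0.501
pos [ 215.2 -532.8  230.7] yaw -168.98 q6 -1.49 open 42.6 F [1.1 0.5 0.4] t 2.1
shift now [-0.455   0.2086  0.0509]  after turn [-0.455   0.2088  0.0507]  turn [ 0.0012 -0.0001  0.0003]
74 194 [ 622.5 -244.5   78.8] ((622.0089721679688, -243.68052673339844), (107.56217193603516, 19.61548614501953), 11.257712364196777)
60 179 [ 634.2 -252.7   64.7] ((622.0315551757812, -240.57754516601562), (42.9229850769043, 109.75112915039062), 89.65571594238281)
58 522 [ 626.7 -248.8   71.4] ((621.9728393554688, -240.6605987548828), (109.80718994140625, 44.50662612915039), 0.9281167387962341)
```

```bash
python3 -m inch '[[0,-0.0455,0.0209,0.005,0,0,0],[0,-0.0455,0.0209,0.005,0,0,0],[0,-0.0455,0.0209,0.005,0,0,0],[0,-0.0455,0.0209,0.005,0,0,0],[0,-0.0455,0.0209,0.005,0,0,0],[0,-0.0455,0.0209,0.005,0,0,0],[0,-0.0455,0.0209,0.005,0,0,0],[0,-0.0455,0.0209,0.005,0,0,0],[0,-0.0455,0.0209,0.005,0,0,0],[0,-0.0455,0.0209,0.005,0,0,0],[0,0,0,0,0,0,0],[0,0,0,0,0,0,0]]'
python3 plan.py 622 -241.5 66 191
python3 - <<'E'
from h import *
S=Cam("side");T=Cam("top")
p,d=ctrl.get_image("side");q,e=ctrl.get_image("top");np.savez("a.npz",p=p,d=d,q=q,e=e)
A=cv2.resize(p[90:270,230:400,::-1],None,fx=3,fy=3,interpolation=cv2.INTER_CUBIC)
B=cv2.resize(q[90:270,210:340,::-1],(265,367))
W=np.zeros((540,780,3),np.uint8);W[:,:510]=A;W[:367,512:777]=B;cv2.imwrite("pics/a.png",W)
s=ctrl.get_state();print(S.proj(s["tcp_pos"]),T.proj(s["tcp_pos"]))
E
```

```text
time_s: 3.6
tcp_pos: [0.6232, -0.2435, 0.1806]
tcp_rot: [0.292, -3.126, -0.0]
force: [0.3, -0.4, 0.5]
opening: 0.503
pos [ 623.2 -243.5  180.6] yaw -169.31 q6 -0.65 open 42.7 F [ 0.3 -0.4  0.5] t 3.6
shift now [0.0006 0.0022 0.1146]  after turn [0.0008 0.0022 0.1146]  turn [ 0.0004 -0.0015 -0.0055]
[313.3235873  171.41790755] [296.93421009 167.11456526]
```

View pics/a.png

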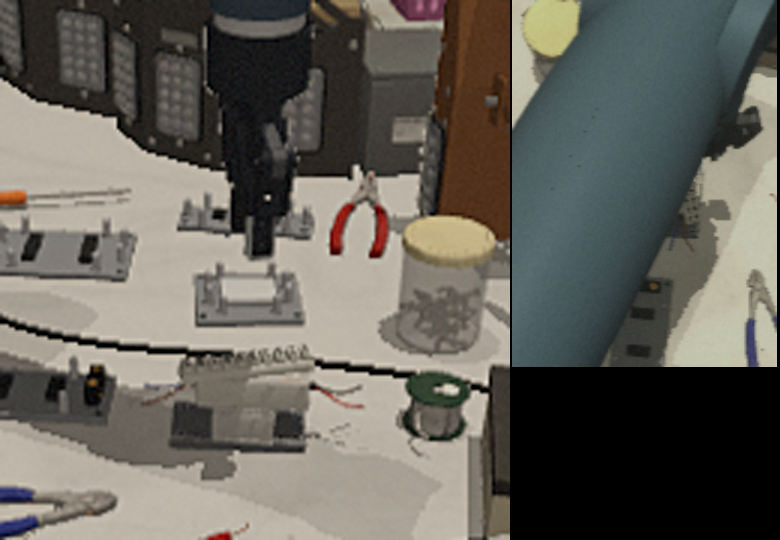

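The side crop shows the gripper above the pile, with its near finger tip at (262,256). That agrees with the projected TCP. Lowering onto the strip.

```bash
python3 -m inch '[[0,0.0007,0.0022,0.03,0,0,-0.005],[0,0,0,0.03,0,0,0],[0,0,0,0.025,0,0,0],[0,0,0,0.015,0,0,0],[0,0,0,0.01,0,0,0],[0,0,0,0.004,0,0,0],[0,0,0,0,0,0,0]]'
python3 plan.py 622 -241.5 66 191
```

```text
time_s: 4.58
tcp_pos: [0.623, -0.2418, 0.0678]
tcp_rot: [-0.3, 3.127, -0.001]
force: [-0.5, -0.4, 1.0]
opening: 0.498
pos [ 623.  -241.8   67.8] yaw -169.05 q6 -0.66 open 42.3 F [-0.5 -0.4  1. ] t 4.6
shift now [0.0009 0.0005 0.0018]  after turn [0.0009 0.0005 0.0018]  turn [-0.0006  0.0007 -0.0009]
```

```bash
python3 -m inch '[[0,0,0,0.0015,0,0,0],[0.4,0,0,0,0,0,0],[0.6,0,0,0,0,0,0],[1,0,0,0,0,0,0],[1,0,0,0,0,0,0],[1,0,0,0,0,0,0]]' 40
python3 plan.py 622 -241.5 66 191
```

```text
time_s: 5.32
tcp_pos: [0.6231, -0.2417, 0.0664]
tcp_rot: [-0.3, 3.126, -0.001]
force: [0.4, 0.1, 3.6]
opening: 0.223
pos [ 623.1 -241.7   66.4] yaw -169.04 q6 -0.66 open 18.9 F [0.4 0.1 3.6] t 5.3
shift now [0.0011 0.0004 0.0004]  after turn [0.0011 0.0004 0.0004]  turn [-0.0007  0.0009 -0.0007]
```

```bash
python3 -m inch '[[1,0,0,-0.01,0,0,0],[1,0,0,-0.02,0,0,0],[1,0,0,-0.04,0,0,0],[1,0,0,-0.04,0,0,0],[1,0,0,0,0,0,0]]'
python3 plan.py 649.4 150.4 150 170.35
python3 - <<'E'
from h import *
for n in("top","side"):
    P=Cam(n).cloud(np.load(n+"0.npz")["d"]).reshape(-1,3)
    for lo,hi in((.03,.15),(.15,.3),(.3,.5)):
        for a in(.45,.55,.65,.75):
            q=P[(P[:,2]>lo)&(P[:,2]<hi)&(P[:,0]>a)&(P[:,0]<a+.1)&(P[:,1]>0.05)&(P[:,1]<.6)];print(n,lo,a,len(q),q.min(0)[:2].round(3) if len(q) else "",np.percentile(q[:,1],1).round(3) if len(q) else "")
E
```

```text
time_s: 5.95
tcp_pos: [0.6248, -0.2427, 0.1802]
tcp_rot: [-0.299, 3.121, -0.006]
force: [-0.6, 0.7, -0.2]
opening: 0.22
pos [ 624.8 -242.7  180.2] yaw -169.05 q6 -0.66 open 18.7 F [-0.6  0.7 -0.2] t 6.0
shift now [-0.0987  0.3814  0.029 ]  after turn [0.0416 0.3917 0.0302]  turn [-0.0035  0.0065  0.3596]
top 0.03 0.45 1302 [0.45  0.056] 0.344
top 0.03 0.55 1198 [0.55  0.138] 0.289
top 0.03 0.65 1068 [0.65  0.123] 0.264
top 0.03 0.75 3097 [0.75 0.1 ] 0.105
top 0.15 0.45 952 [0.501 0.265] 0.269
top 0.15 0.55 1715 [0.55  0.264] 0.266
top 0.15 0.65 1318 [0.65  0.271] 0.273
top 0.15 0.75 1080 [0.75 0.1 ] 0.103
top 0.3 0.45 437 [0.529 0.268] 0.271
top 0.3 0.55 888 [0.55  0.264] 0.268
top 0.3 0.65 0  
top 0.3 0.75 391 [0.841 0.127] 0.129
side 0.03 0.45 793 [0.45  0.339] 0.342
side 0.03 0.55 946 [0.551 0.175] 0.285
side 0.03 0.65 978 [0.65  0.137] 0.262
side 0.03 0.75 1437 [0.75  0.092] 0.101
side 0.15 0.45 948 [0.45  0.266] 0.269
side 0.15 0.55 1287 [0.552 0.259] 0.264
side 0.15 0.65 760 [0.65  0.268] 0.27
side 0.15 0.75 478 [0.75  0.096] 0.101
side 0.3 0.45 351 [0.45  0.266] 0.269
side 0.3 0.55 793 [0.55  0.262] 0.265
side 0.3 0.65 0  
side 0.3 0.75 139 [0.84  0.127] 0.128
```

```bash
python3 -m inch '[[1,0,0,0,0,0,0.12],[1,0,0,0,-0.0035,0.0065,0.12],[1,0,0,0,0,0,0.12],[1,0.0052,0.049,0.0038,0,0,0],[1,0.0052,0.049,0.0038,0,0,0],[1,0.0052,0.049,0.0038,0,0,0],[1,0.0052,0.049,0.0038,0,0,0],[1,0.0052,0.049,0.0038,0,0,0],[1,0.0052,0.049,0.0038,0,0,0],[1,0.0052,0.049,0.0038,0,0,0],[1,0.0052,0.049,0.0038,0,0,0],[1,0,0,0,0,0,0],[1,0,0,0,0,0,0]]'
python3 plan.py 649.4 150.4 60 170.35
```

```text
time_s: 7.58
tcp_pos: [0.6465, 0.1516, 0.1454]
tcp_rot: [-0.264, -3.122, -0.002]
force: [-0.4, -0.6, -0.9]
opening: 0.225
pos [646.5 151.6 145.4] yaw 170.34 q6 0.3 open 19.2 F [-0.4 -0.6 -0.9] t 7.6
shift now [-0.0038 -0.0007  0.0854]  after turn [-0.003  -0.0007  0.0854]  turn [ 0.0008 -0.0089 -0.0001]
```

```bash
python3 -m inch '[[1,-0.003,-0.0007,0.02,0,-0.008,0],[1,0,0,0.03,0,0,0],[1,0,0,0.03,0,0,0],[1,0,0,0.005,0,0,0],[1,0,0,0,0,0,0]]'
python3 plan.py 649.4 150.4 18.5 170.35
cat > look.py <<'E'
import sys
from h import *
# look.py out x y z : both cameras cropped around a world point
n=sys.argv[1];X=np.array(list(map(float,sys.argv[2:5])))/1000;W=[]
for c in("side","top"):
    p,d=ctrl.get_image(c);np.savez(f"{c}_{n}.npz",p=p,d=d)
    u,v=Cam(c).proj(X).astype(int);r=40
    W.append(cv2.resize(cv2.copyMakeBorder(p,r,r,r,r,0)[v:v+2*r,u:u+2*r,::-1],(400,400),interpolation=cv2.INTER_CUBIC));print(c,u-r,v-r)
cv2.imwrite(f"pics/{n}.png",np.hstack(W))
E
python3 look.py b 649 150 20
```

```text
time_s: 8.2
tcp_pos: [0.6501, 0.1499, 0.0618]
tcp_rot: [0.267, 3.129, 0.003]
force: [-0.7, 0.2, -0.4]
opening: 0.224
pos [650.1 149.9  61.8] yaw 170.25 q6 0.3 open 19.0 F [-0.7  0.2 -0.4] t 8.2
shift now [0.0008 0.0003 0.0433]  after turn [0.0008 0.0004 0.0433]  turn [ 0.0019  0.0006 -0.0018]
side 272 119
top 107 134
```

View pics/b.png

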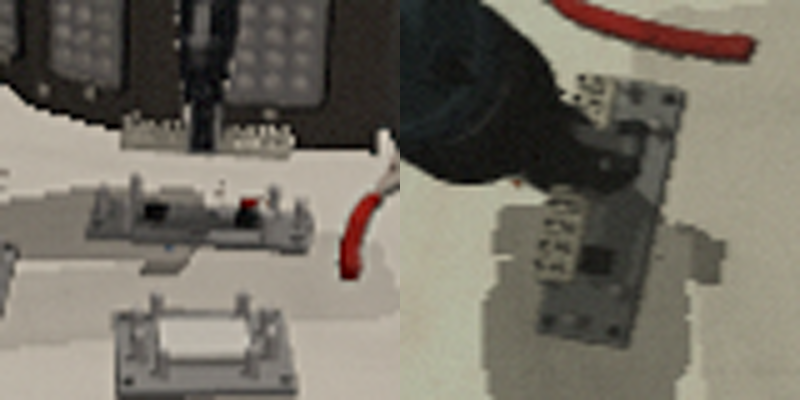

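Side and top crops show the strip parallel to its nest and centred. Lowering it.

```bash
python3 -m inch '[[1,0.0008,0.0003,0.02,0.001,0,0],[1,0,0,0.012,0,0,0],[1,0,0,0.006,0,0,0],[1,0,0,0.002,0,0,0],[1,0,0,0,0,0,0]]'
python3 plan.py 649.4 150.4 18.5 170.35
python3 -m inch '[[1,0,0,0.0015,0,0,0],[1,0,0,0.001,0,0,0],[1,0,0,0,0,0,0]]'
python3 plan.py 649.4 150.4 18.5 170.35
```

```text
time_s: 8.93
tcp_pos: [0.6497, 0.1515, 0.0219]
tcp_rot: [0.265, 3.129, 0.002]
force: [0.5, -0.8, -0.1]
opening: 0.227
pos [649.7 151.5  21.9] yaw 170.33 q6 0.3 open 19.3 F [ 0.5 -0.8 -0.1] t 8.9
shift now [ 0.0001 -0.0011  0.0034]  after turn [ 0.0001 -0.0011  0.0034]  turn [ 0.0014  0.0015 -0.0004]
time_s: 9.3
tcp_pos: [0.6494, 0.1515, 0.019]
tcp_rot: [0.265, 3.129, 0.002]
force: [-0.3, 0.6, -0.1]
opening: 0.218
pos [649.4 151.5  19. ] yaw 170.33 q6 0.3 open 18.6 F [-0.3  0.6 -0.1] t 9.3
shift now [-0.0002 -0.001   0.0005]  after turn [-0.0002 -0.001   0.0005]  turn [ 0.0012  0.001  -0.0004]
```

Commanded z isn't quite reached yet. I'll nudge down until there's a light contact.

```bash
python3 -m inch '[[1,0,-0.0008,0.0008,0,0,0],[1,0,0,0,0,0,0]]'; python3 -m inch '[[1,0,0,0.0008,0,0,0],[1,0,0,0,0,0,0]]';python3 -m inch '[[1,0,0,0.0008,0,0,0],[1,0,0,0,0,0,0]]'|grep -E "tcp_pos|force"
```

```text
time_s: 9.55
tcp_pos: [0.6494, 0.1507, 0.0184]
tcp_rot: [0.265, 3.129, 0.002]
force: [-0.1, 0.6, -0.3]
opening: 0.22
time_s: 9.8
tcp_pos: [0.6494, 0.1507, 0.0183]
tcp_rot: [0.265, 3.129, 0.002]
force: [-2.5, -0.2, 6.2]
opening: 0.222
tcp_pos: [0.6495, 0.1507, 0.0183]
force: [-4.6, -0.9, 8.8]
```

```bash
python3 -m inch '[[0.4,0,0,-0.0006,0,0,0],[0.2,0,0,0,0,0,0],[0,0,0,0,0,0,0],[0,0,0,-0.01,0,0,0],[0,0,0,-0.04,0,0,0],[0,0,0,-0.06,0,0,0],[0,0,0,-0.0625,0,0,0],[-0.1,0,-0.06,0,0,0,0],[-0.1,0,-0.06,0,0,0,0],[-0.1,0,-0.06,0,0,0,0],[-0.1,0,0,0,0,0,0]]'
python3 look.py c 649 150 20;python3 look.py d 622 -240 40
python3 plan.py 622 -240 180 180
python3 - <<'E'
from h import *
for n,tag in(("top","d"),("side","d")):
    C=Cam(n);P=C.cloud(np.load(f"{n}_{tag}.npz")["d"]).reshape(-1,3)*1000
    q=P[(P[:,0]>590)&(P[:,0]<710)&(P[:,1]>100)&(P[:,1]<200)]
    a=q[(q[:,2]>25)&(q[:,2]<45)];print(n,"strip",len(a),a.mean(0),cv2.minAreaRect(a[:,:2].astype(np.float32)))
    q=P[(P[:,0]>540)&(P[:,0]<700)&(P[:,1]>-290)&(P[:,1]<-190)]
    for nm,lo,hi in(("drv",58,72),("sink",31,46),("plate",6,16)):
        a=q[(q[:,2]>lo)&(q[:,2]<hi)];
        if len(a)>10:print(n,nm,len(a),a.mean(0),cv2.minAreaRect(a[:,:2].astype(np.float32)))
E
```

```text
time_s: 11.42
tcp_pos: [0.6184, -0.0311, 0.1905]
tcp_rot: [0.274, 3.128, 0.0]
force: [0.2, 1.2, 0.4]
opening: 0.548
side 272 119
top 107 134
side 271 181
top 253 141
pos [619.1 -25.9 189.8] yaw 170.39 q6 0.02 open 47.0 F [ 0.7  0.2 -0. ] t 11.6
shift now [-0.0386 -0.2106  0.0095]  after turn [-0.0029 -0.2141  0.0098]  turn [ 0.0015  0.0015 -0.1677]
top strip 300 [648.12989746 149.25025111  30.83750049] ((653.1515502929688, 150.65280151367188), (44.16602325439453, 115.42025756835938), 79.99816131591797)
top drv 462 [ 628.29115894 -239.09447182   65.35978205] ((627.6043701171875, -239.16444396972656), (33.84980773925781, 96.43946838378906), 85.68340301513672)
top sink 77 [ 608.3852799  -232.05295967   39.50306106] ((619.9855346679688, -234.89877319335938), (59.13526153564453, 160.69773864746094), 81.84049224853516)
top plate 373 [ 603.11515697 -230.06067587   11.52169473] ((608.6748657226562, -241.83462524414062), (82.89112091064453, 139.36843872070312), 86.58787536621094)
side strip 134 [650.03405636 147.21564568  29.52641555] ((652.58740234375, 147.18563842773438), (52.177852630615234, 113.91481018066406), 74.96983337402344)
side drv 361 [ 629.24458699 -243.90804466   63.97363226] ((629.0848999023438, -240.2337646484375), (38.77796936035156, 91.16143035888672), 84.79591369628906)
side sink 208 [ 618.8162845  -255.71024874   39.0819537 ] ((619.3507690429688, -249.2315673828125), (37.925811767578125, 159.57504272460938), 82.8546142578125)
side plate 391 [ 613.76195977 -243.65981491   10.52855867] ((617.5145263671875, -237.56460571289062), (61.964622497558594, 110.9817886352539), 84.38226318359375)
```

```bash
python3 -c "
import cv2,numpy as np
cv2.imwrite('pics/cd.png',np.vstack([cv2.imread('pics/c.png')[100:300],cv2.imread('pics/d.png')]))"
```

```text
(no output)
```

View pics/cd.png

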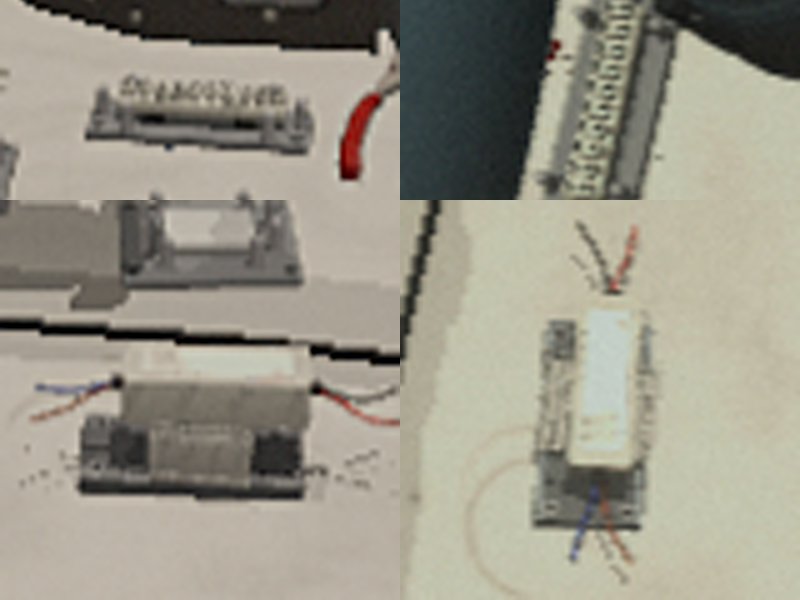

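The strip is seated between its pins. The driver is undisturbed at about (628,-239) with heading -4.7°. Going there next.

```bash
python3 -m inch '[[-0.36,0,0,0,0,0,-0.086],[-0.36,0.0028,-0.0425,0.002,0,0,0],[-0.36,0.0028,-0.0425,0.002,0,0,0],[-0.36,0.0028,-0.0425,0.002,0,0,0],[-0.36,0.0028,-0.0425,0.002,0,0,0],[-0.36,0.0028,-0.0425,0.002,0,0,0],[-0.36,0,0,0,0,0,0],[-0.36,0,0,0,0,0,0]]'
python3 plan.py 628.3 -239.5 41 175.3
```

```text
time_s: 12.62
tcp_pos: [0.5879, -0.236, 0.1792]
tcp_rot: [0.127, 3.138, 0.003]
force: [0.4, 1.8, 0.3]
opening: 0.673
pos [ 587.9 -236.   179.2] yaw 175.35 q6 -0.4 open 57.2 F [0.4 1.8 0.3] t 12.6
shift now [-0.0404 -0.0004  0.1382]  after turn [-4.050e-02 -1.000e-04  1.382e-01]  turn [0.0019 0.0011 0.0009]
```

```bash
python3 -m inch '[[-0.36,-0.0405,0,0.01,0.001,0.001,0],[-0.36,0,0,0.04,0,0,0],[-0.36,0,0,0.04,0,0,0],[-0.36,0,0,0.03,0,0,0],[-0.36,0,0,0.01,0,0,0],[-0.36,0,0,0.006,0,0,0],[-0.36,0,0,0,0,0,0]]'
python3 plan.py 628.3 -239.5 41 175.3
```

```text
time_s: 13.5
tcp_pos: [0.6286, -0.2407, 0.0443]
tcp_rot: [0.129, 3.137, -0.001]
force: [-0.9, 0.2, 0.6]
opening: 0.682
pos [ 628.6 -240.7   44.3] yaw 175.29 q6 -0.38 open 58.0 F [-0.9  0.2  0.6] t 13.5
shift now [0.0004 0.0012 0.0033]  after turn [0.0004 0.0012 0.0033]  turn [-0.0004  0.0016 -0.0001]
```

```bash
python3 -m inch '[[-0.2,0,0.0012,0.0015,0,0,0],[0,0,0,0,0,0,0],[0.2,0,0,0,0,0,0],[1,0,0,0,0,0,0],[1,0,0,0,0,0,0],[1,0,0,0,0,0,0]]' 60
python3 plan.py 628.3 -239.5 41 175.3
python3 -m inch '[[1,0,0,-0.005,0,0,0],[1,0,0,-0.02,0,0,0],[1,0,0,-0.04,0,0,0],[1,0,0,-0.04,0,0,0],[1,0,0,0,0,0,0]]'
python3 plan.py 437 -184.3 140 173.8
```

```text
time_s: 14.25
tcp_pos: [0.6283, -0.2399, 0.0426]
tcp_rot: [0.13, 3.138, -0.0]
force: [-0.4, 0.5, 4.7]
opening: 0.383
pos [ 628.3 -239.9   42.6] yaw 175.25 q6 -0.38 open 32.5 F [-0.4  0.5  4.7] t 14.2
shift now [0.     0.0004 0.0016]  after turn [0.     0.0004 0.0016]  turn [-0.0002  0.0013 -0.0009]
time_s: 14.88
tcp_pos: [0.63, -0.2409, 0.1506]
tcp_rot: [0.13, 3.133, -0.005]
force: [-0.2, 0.3, -1.2]
opening: 0.386
pos [ 630.  -240.9  150.6] yaw 175.25 q6 -0.38 open 32.8 F [-0.2  0.3 -1.2] t 14.9
shift now [0.1971 0.0404 0.0092]  after turn [0.198  0.0354 0.0106]  turn [-0.0025  0.0065  0.0253]
```

```bash
python3 -m inch '[[1,0,0,0,0,0.006,0.025],[1,0.0396,0.0071,0.004,0,0,0],[1,0.0396,0.0071,0.004,0,0,0],[1,0.0396,0.0071,0.004,0,0,0],[1,0.0396,0.0071,0.004,0,0,0],[1,0.0396,0.0071,0.004,0,0,0],[1,0,0,0.02,0,0,0],[1,0,0,0.04,0,0,0],[1,0,0,0,0,0,0],[1,0,0,0,0,0,0]]'
python3 plan.py 437 -184.3 20.6 173.8
python3 look.py e 437 -184 30
```

```text
time_s: 16.12
tcp_pos: [0.4338, -0.1828, 0.0679]
tcp_rot: [-0.169, -3.13, -0.002]
force: [0.4, -0.1, -1.3]
opening: 0.382
pos [ 433.8 -182.8   67.9] yaw 173.81 q6 -0.42 open 32.5 F [ 0.4 -0.1 -1.3] t 16.1
shift now [-0.0037 -0.0012  0.0473]  after turn [-0.0033 -0.0012  0.0473]  turn [ 0.0007 -0.0076  0.0001]
side 198 173
top 232 212
```

View pics/e.png

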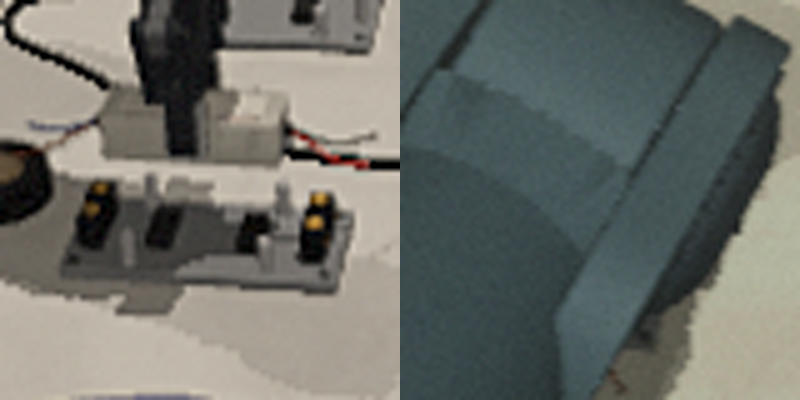

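Run:
```python
from h import *
S=Cam("side")
for a in((105,157),(282,165),(180,155)):print(a,S.plane(np.array(a)/5+[198,173],0.0633).round(4))
P=S.cloud(np.load("side_e.npz")["d"])*1
P=P[180:215,200:262].reshape(-1,3)*1000
q=P[(P[:,2]>66)&(P[:,2]<88)&(P[:,1]<-180)&(P[:,1]>-235)];print(np.percentile(q[:,0],[1,5,50,95,99]),np.percentile(q[:,1],[1,20,50]))
q=P[(P[:,2]>86)&(P[:,2]<94)&(P[:,1]>-230)&(P[:,1]<-150)];print(len(q),cv2.minAreaRect(q[:,:2].astype(np.float32)))
```

```text
(105, 157) [ 0.3895 -0.1939  0.0633]
(282, 165) [ 0.4803 -0.203   0.0633]
(180, 155) [ 0.4277 -0.1925  0.0633]
[364.98101563 388.59210484 437.83579873 479.88417098 494.19534312] [-214.01178129 -203.87333859 -199.70217876]
228 ((435.1445617675781, -188.8627166748047), (93.09729766845703, 52.250816345214844), 0.5305445194244385)
```

```bash
python3 -m inch '[[1,-0.0016,-0.0015,0.012,0,-0.0075,0],[1,0,0,0.018,0,0,0],[1,0,0,0.01,0,0,0],[1,0,0,0.003,0,0,0],[1,0,0,0,0,0,0]]'
python3 plan.py 435.2 -184.5 20.6 173.8
```

```text
time_s: 16.85
tcp_pos: [0.4361, -0.1849, 0.0254]
tcp_rot: [0.169, 3.135, -0.0]
force: [-0.5, -0.7, -2.0]
opening: 0.382
pos [ 436.1 -184.9   25.4] yaw 173.82 q6 -0.43 open 32.4 F [-0.5 -0.7 -2. ] t 16.9
shift now [0.0009 0.0003 0.0048]  after turn [0.0009 0.0003 0.0048]  turn [-0.0002  0.0021  0.0004]
```

```bash
python3 -m inch '[[1,0.0007,0.0003,0.003,0,0.001,0],[1,0,0,0.001,0,0,0],[1,0,0,0,0,0,0]]'|grep -E "tcp_pos|force"; python3 -m inch '[[1,0,0,0.001,0,0,0],[1,0,0,0,0,0,0]]'|grep -E "tcp_pos|force";python3 -m inch '[[1,0,0,0.001,0,0,0],[1,0,0,0,0,0,0]]'|grep -E "tcp_pos|force"
```

```text
tcp_pos: [0.4351, -0.1843, 0.021]
force: [-0.6, 0.0, -1.3]
tcp_pos: [0.4352, -0.1844, 0.0205]
force: [-2.7, 1.3, 4.7]
tcp_pos: [0.4352, -0.1844, 0.0205]
force: [-4.4, 3.1, 15.5]
```

```bash
python3 -m inch '[[0.1,0,0,-0.0015,0,0,0],[-0.1,0,0,0,0,0,0],[-0.36,0,0,0,0,0,0],[-0.36,0,0,-0.01,0,0,0],[-0.36,0,0,-0.04,0,0,0],[-0.36,0,0,-0.06,0,0,0],[-0.36,0,0,-0.0625,0,0,0],[-1,0,0.06,0,0,0,0],[-1,0,0.06,0,0,0,0],[-1,0,0.06,0,0,0,0],[-1,0,0,0,0,0,0]]'
python3 look.py f 437 -184 25;python3 look.py g 628 -236 25
python3 -c "
import cv2,numpy as np
cv2.imwrite('pics/fg.png',np.vstack([cv2.imread('pics/f.png')[100:300],cv2.imread('pics/g.png')]))"
```

```text
time_s: 19.1
tcp_pos: [0.4541, -0.0018, 0.1936]
tcp_rot: [0.158, 3.137, 0.001]
force: [-0.4, -0.3, 0.4]
opening: 1.0
side 198 174
top 232 212
side 273 185
top 251 140
```

View pics/fg.png

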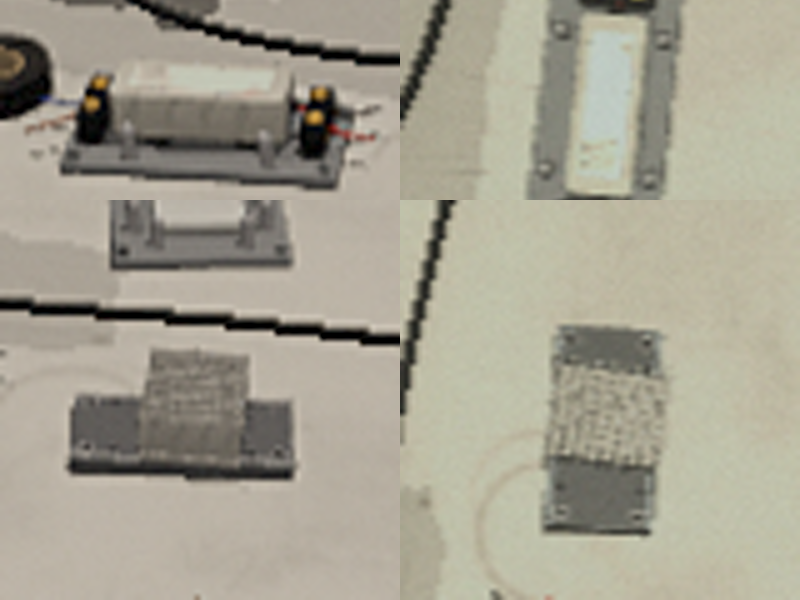

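```bash
python3 - <<'E'
from h import *
for n in("top","side"):
    C=Cam(n);d=np.load(f"{n}_g.npz");P=C.cloud(d["d"])*1000
    for a in range(3):P[...,a]=P[...,a]
    q=P.reshape(-1,3);q=q[(abs(q[:,0]-625)<85)&(abs(q[:,1]+236)<50)]
    for nm,lo,hi in(("sink",33,45),("allsink",22,45),("plate",6,18),("all",6,45)):
        a=q[(q[:,2]>lo)&(q[:,2]<hi)]
        print(n,nm,len(a),a.mean(0).round(1),cv2.minAreaRect(a[:,:2].astype(np.float32)),np.percentile(a[:,:2],[2,98],axis=0).round(0).tolist())
    q=P.reshape(-1,3);q=q[(abs(q[:,0]-437)<75)&(abs(q[:,1]+184)<40)&(q[:,2]>36)&(q[:,2]<50)];print("drv",q.mean(0),cv2.minAreaRect(q[:,:2].astype(np.float32)))
E
python3 plan.py 620 -236 180 90
```

```text
top sink 107 [ 624.2 -234.7   38.8] ((624.5050048828125, -235.52914428710938), (59.2412223815918, 48.69886779785156), 81.95919036865234) [[599.0, -266.0], [650.0, -205.0]]
top allsink 119 [ 622.9 -233.7   37.7] ((624.1633911132812, -235.497314453125), (59.04667282104492, 49.910282135009766), 81.26919555664062) [[597.0, -266.0], [649.0, -205.0]]
top plate 755 [ 616.3 -234.6   12.5] ((625.0292358398438, -236.38427734375), (87.99473571777344, 167.42982482910156), 87.84446716308594) [[564.0, -264.0], [673.0, -205.0]]
top all 896 [ 617.4 -234.5   16. ] ((625.0292358398438, -236.38427734375), (87.99473571777344, 167.42982482910156), 87.84446716308594) [[564.0, -265.0], [672.0, -205.0]]
drv [ 436.49037085 -184.47597621   43.26172113] ((437.793701171875, -184.580322265625), (33.70106887817383, 93.76443481445312), 84.25968170166016)
side sink 297 [ 623.7 -236.6   36.5] ((623.7721557617188, -235.6004638671875), (63.36280059814453, 50.36532211303711), 80.17342376708984) [[599.0, -268.0], [649.0, -205.0]]
side allsink 384 [ 622.9 -242.2   34.6] ((623.611328125, -235.8333740234375), (64.68647766113281, 49.865535736083984), 81.1890869140625) [[597.0, -269.0], [648.0, -206.0]]
side plate 428 [ 615.9 -242.3   10.6] ((618.07666015625, -237.14862060546875), (64.98857879638672, 112.01664733886719), 86.88853454589844) [[564.0, -268.0], [672.0, -205.0]]
side all 838 [ 619.3 -242.9   21.9] ((617.7049560546875, -235.1177978515625), (66.51506805419922, 111.53421783447266), 83.77721405029297) [[565.0, -268.0], [671.0, -206.0]]
drv [ 436.7739522  -189.14399639   41.85690474] ((436.1799621582031, -186.29534912109375), (39.7927131652832, 91.46211242675781), 82.34806060791016)
pos [454.4  -6.4 193.2] yaw 173.74 q6 -0.04 open 84.9 F [-0.  -0.4 -0.2] t 19.3
shift now [-0.1896 -0.2102  0.0134]  after turn [-0.2296  0.1656  0.0132]  turn [3.0000e-04 1.0000e-03 1.4616e+00]
```

Run:
```python
from h import *
T=Cam("top")
for c,z in(([(553,365),(665,375),(662,465),(548,455)],.038),([(560,326),(662,330),(650,530),(544,530)],.01)):
    q=T.plane((np.array(c,float)-[400,200]+[0,0])/5+[251-.4,140-.4],z)[:,:2]*1000
    print(q.round(1).tolist(),q.mean(0))
    for i in range(4):
        e=q[(i+1)%4]-q[i];print(np.linalg.norm(e).round(1),np.degrees(np.arctan2(e[1],e[0])).round(1))
# sink nest edges from first image: lines through gray mask edges
t=np.load("top0.npz");V=t["p"].astype(int).max(2)
m=np.zeros(V.shape,np.uint8);m[155:203,190:235]=V[155:203,190:235]<135
m=cv2.morphologyEx(m,cv2.MORPH_CLOSE,np.ones((3,3)));m=cv2.morphologyEx(m,cv2.MORPH_OPEN,np.ones((5,5)))
vu=np.argwhere(m)
rows=range(164,195);L=[];Rr=[]
for v in rows:
    u=vu[vu[:,0]==v][:,1]
    if len(u):L.append((u.min()-.5,v));Rr.append((u.max()+.5,v))
U=[];B=[]
for u in range(198,226):
    v=vu[vu[:,1]==u][:,0]
    if len(v):U.append((u,v.min()-.5));B.append((u,v.max()+.5))
for n,e in(("L",L),("R",Rr),("U",U),("B",B)):
    q=T.plane(np.array(e),.008)[:,:2]*1000;w=cv2.fitLine(q.astype(np.float32),cv2.DIST_HUBER,0,.1,.1).ravel();print(n,np.degrees(np.arctan2(w[1],w[0])).round(1),w[2:].round(1))
```

```text
[[647.0, -208.2], [641.2, -267.6], [592.5, -265.2], [598.4, -205.2]] [ 619.76293223 -236.55094052]
59.6 -95.6
48.7 177.2
60.2 84.4
48.8 -3.5
[[676.1, -212.2], [673.5, -268.0], [562.6, -259.6], [563.1, -202.7]] [ 618.82807459 -235.62585977]
55.8 -92.7
111.2 175.7
57.0 89.5
113.4 -4.8
L -1.0 [638.6  28.7]
R 0.8 [630.4 -65. ]
U 89.6 [693.  -12.8]
B 89.5 [587.  -22.1]
```

```bash
python3 -m inch '[[-0.7,0,0,0,0,0,0.172],[-0.7,0,0,0,0,0,0.172],[-0.7,0,0,0,0,0,0.172],[-0.7,0,0,0,0,0,0.172],[-0.7,0,0,0,0,0,0.172],[-0.7,0,0,0,0,0,0.172],[-0.7,0,0,0,0,0,0.172],[-0.7,0,0,0,0,0,0.172],[-0.7,0,0,0,0,0,0.172],[-0.7,0,0,0,0,0,0]]'
python3 plan.py 622 -236 110 85
```

```text
time_s: 20.55
tcp_pos: [0.4543, -0.0069, 0.193]
tcp_rot: [2.314, 2.124, 0.0]
force: [-0.2, -0.5, -0.5]
opening: 0.848
pos [454.3  -6.9 193. ] yaw 85.07 q6 1.5 open 72.1 F [-0.2 -0.5 -0.5] t 20.6
shift now [-0.2138  0.1867  0.0831]  after turn [-0.2136  0.187   0.083 ]  turn [0.0005 0.0002 0.0013]
```

```bash
python3 -m inch '[[-0.7,-0.0356,0.0312,0,0,0,0],[-0.7,-0.0356,0.0312,0,0,0,0],[-0.7,-0.0356,0.0312,0.01,0,0,0],[-0.7,-0.0356,0.0312,0.02,0,0,0],[-0.7,-0.0356,0.0312,0.025,0,0,0],[-0.7,-0.0356,0.0312,0.028,0,0,0],[-0.7,0,0,0,0,0,0],[-0.7,0,0,0,0,0,0]]'
python3 plan.py 622 -236 14 85;python3 look.py i 622 -236 38
```

```text
time_s: 21.55
tcp_pos: [0.622, -0.2345, 0.11]
tcp_rot: [-2.313, -2.125, -0.0]
force: [-0.0, -0.3, 1.6]
opening: 0.848
pos [ 622.  -234.5  110. ] yaw 85.15 q6 1.2 open 72.1 F [-0.  -0.3  1.6] t 21.6
shift now [-0.0016  0.0001  0.096 ]  after turn [-0.0015  0.0001  0.096 ]  turn [-0.0003 -0.0007  0.0026]
side 270 181
top 251 141
```

View pics/i.png

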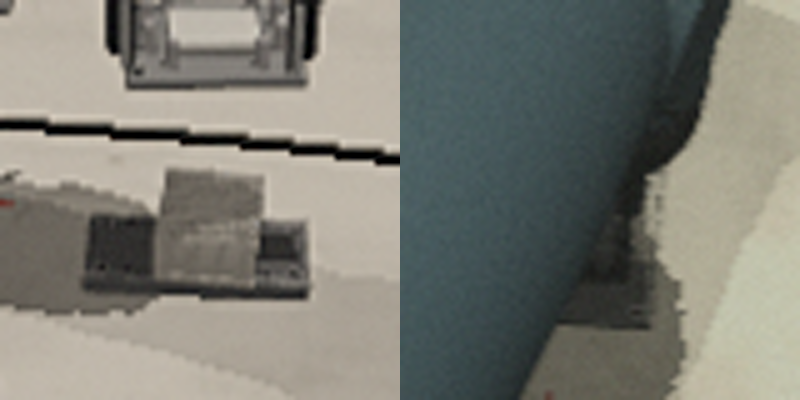

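The fingers (x 110 and 315 in the crop) straddle the sink (centre 212) evenly. Descending.

```bash
python3 -m inch '[[-0.7,-0.0015,0,0.03,0,0,0.002],[-0.7,0,0,0.03,0,0,0],[-0.7,0,0,0.02,0,0,0],[-0.7,0,0,0.01,0,0,0],[-0.7,0,0,0.003,0,0,0],[-0.7,0,0,0,0,0,0]]'
python3 plan.py 622 -236 14 85
```

```text
time_s: 22.4
tcp_pos: [0.6233, -0.2357, 0.0183]
tcp_rot: [2.314, 2.122, 0.002]
force: [0.5, -0.0, 0.4]
opening: 0.848
pos [ 623.3 -235.7   18.3] yaw 85.04 q6 1.2 open 72.1 F [ 0.5 -0.   0.4] t 22.4
shift now [-0.0004 -0.0013  0.0043]  after turn [-0.0004 -0.0013  0.0043]  turn [0.0022 0.0006 0.0007]
```

```bash
python3 -m inch '[[-0.6,0,0,0.0025,0,0,0],[-0.4,0,0,0,0,0,0],[-0.25,0,0,0,0,0,0],[-0.1,0,0,0,0,0,0],[0,0,0,0,0,0,0],[1,0,0,0,0,0,0],[1,0,0,0,0,0,0]]' 60
python3 plan.py 622 -236 14 85
python3 -m inch '[[1,0,0,-0.005,0,0,0],[1,0,0,-0.02,0,0,0],[1,0,0,-0.05,0,0,0],[1,0,0,-0.05,0,0,0],[1,0,0,0,0,0,0]]'
python3 plan.py 640 -18 120 179.7;python3 look.py j 622 -236 120
```

```text
time_s: 23.28
tcp_pos: [0.6233, -0.2359, 0.0154]
tcp_rot: [2.315, 2.121, 0.001]
force: [-0.2, 0.1, 6.0]
opening: 0.575
pos [ 623.3 -235.9   15.4] yaw 85.01 q6 1.2 open 48.9 F [-0.2  0.1  6. ] t 23.3
shift now [-0.0002 -0.0013  0.0014]  after turn [-0.0002 -0.0013  0.0014]  turn [0.002  0.0006 0.0002]
time_s: 23.9
tcp_pos: [0.6254, -0.2369, 0.1446]
tcp_rot: [2.31, 2.117, 0.006]
force: [0.2, -0.9, -1.0]
opening: 0.57
pos [ 625.4 -236.9  144.6] yaw 85.02 q6 1.2 open 48.5 F [ 0.2 -0.9 -1. ] t 23.9
shift now [ 0.2194 -0.0047  0.0239]  after turn [-0.0134  0.219   0.0246]  turn [ 0.0041  0.0096 -1.6524]
side 271 152
top 252 134
```

View pics/j.png

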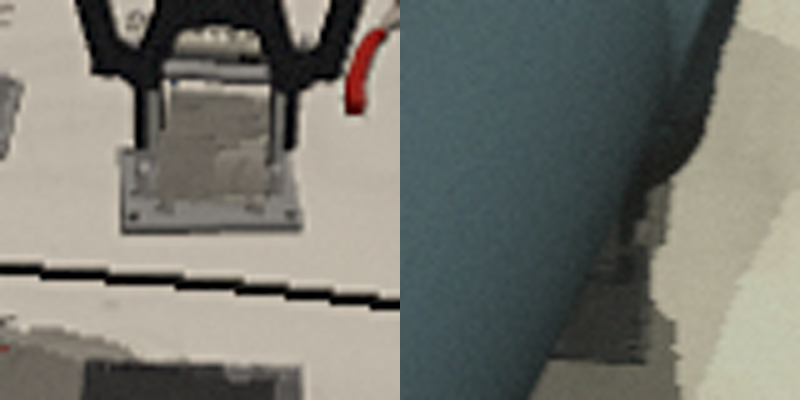

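The sink is held level between the pads, with the plate left behind. Turning it toward the nest.

```bash
python3 -m inch '[[1,0,0,0,0.004,0.009,0],[1,0,0,0,0,0,-0.1836],[1,0,0,0,0,0,-0.1836],[1,0,0,0,0,0,-0.1836],[1,0,0,0,0,0,-0.1836],[1,0,0,0,0,0,-0.1836],[1,0,0,0,0,0,-0.1836],[1,0,0,0,0,0,-0.1836],[1,0,0,0,0,0,-0.1836],[1,0,0,0,0,0,-0.1836],[1,-0.0026,0.0438,0,0,0,0],[1,-0.0026,0.0438,0,0,0,0],[1,-0.0026,0.0438,0,0,0,0],[1,-0.0026,0.0438,0.01,0,0,0],[1,-0.0026,0.0438,0.015,0,0,0],[1,0,0,0.02,0,0,0],[1,0,0,0.02,0,0,0],[1,0,0,0,0,0,0],[1,0,0,0,0,0,0]]'
python3 plan.py 640 -18 21.4 179.7;python3 look.py k 640 -18 30
python3 - <<'E'
from h import *
for n in("side","top"):
    C=Cam(n);P=C.cloud(np.load(f"{n}_k.npz")["d"]).reshape(-1,3)*1000
    q=P[(abs(P[:,0]-640)<55)&(abs(P[:,1]+18)<45)]
    s=ctrl.get_state();zt=s["tcp_pos"][2]*1000-5.4
    for lo,hi in((2,24),(20,28),(4,12)):
        a=q[(q[:,2]>zt+lo)&(q[:,2]<zt+hi)]
        if len(a)>10:print(n,lo,hi,len(a),np.percentile(a,[1,50,99],axis=0).round(1).tolist())
E
```

```text
time_s: 26.38
tcp_pos: [0.6363, -0.0162, 0.0763]
tcp_rot: [-0.009, -3.138, -0.015]
force: [0.7, 1.0, -0.1]
opening: 0.576
pos [636.3 -16.2  76.3] yaw 179.67 q6 -0.12 open 48.9 F [ 0.7  1.  -0.1] t 26.4
shift now [-0.004  -0.0023  0.0548]  after turn [-0.0037 -0.0018  0.0549]  turn [ 0.0095 -0.0039 -0.0005]
side 272 141
top 169 136
side 2 24 151 [[607.6, -55.3, 74.1], [634.6, -38.0, 77.1], [664.0, 10.8, 95.2]]
side 20 28 52 [[607.3, -55.6, 92.3], [635.6, -38.7, 97.6], [666.2, 10.4, 99.8]]
side 4 12 49 [[608.0, -48.5, 75.9], [637.7, -29.4, 77.0], [663.8, 8.4, 83.0]]
top 2 24 175 [[606.9, -48.5, 75.3], [621.7, -18.0, 86.3], [637.1, 14.5, 95.5]]
top 20 28 88 [[606.9, -48.5, 92.0], [622.0, -16.6, 97.1], [631.6, 19.5, 99.8]]
top 4 12 70 [[606.6, -40.6, 76.2], [620.6, -18.2, 80.1], [636.9, 8.9, 83.6]]
```

View pics/k.png

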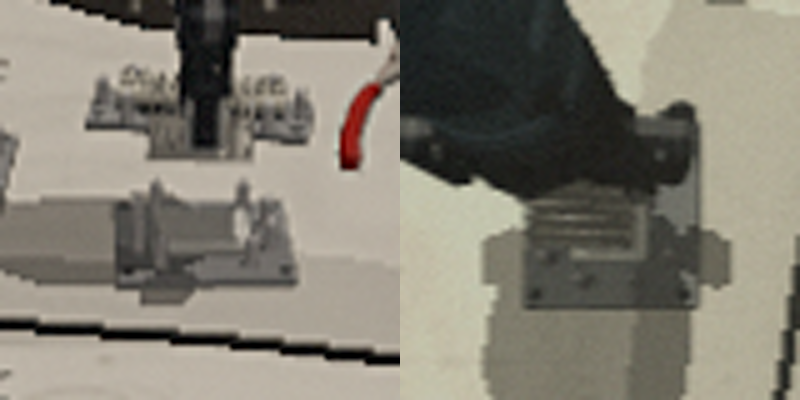

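The side crop shows the sink centred on the TCP (x 607–665 mm) and square to the nest below. Lowering.

```bash
python3 -m inch '[[1,-0.0037,-0.002,0.012,0.0045,-0.002,0],[1,0,0,0.015,0.0045,-0.002,0],[1,0,0,0.012,0,0,0],[1,0,0,0,0,0,0],[1,0,0,0,0,0,0]]'
python3 plan.py 640 -18 21.4 179.7; python3 look.py l 640 -18 30
```

```text
time_s: 27.1
tcp_pos: [0.6403, -0.0179, 0.0375]
tcp_rot: [0.008, 3.14, 0.0]
force: [0.3, 0.8, -0.1]
opening: 0.574
pos [640.3 -17.9  37.5] yaw 179.69 q6 -0.12 open 48.8 F [ 0.3  0.8 -0.1] t 27.1
shift now [ 0.0003 -0.0001  0.0161]  after turn [ 0.0003 -0.0001  0.0161]  turn [ 0.0003  0.0012 -0.0002]
side 272 141
top 169 136
```

View pics/l.png

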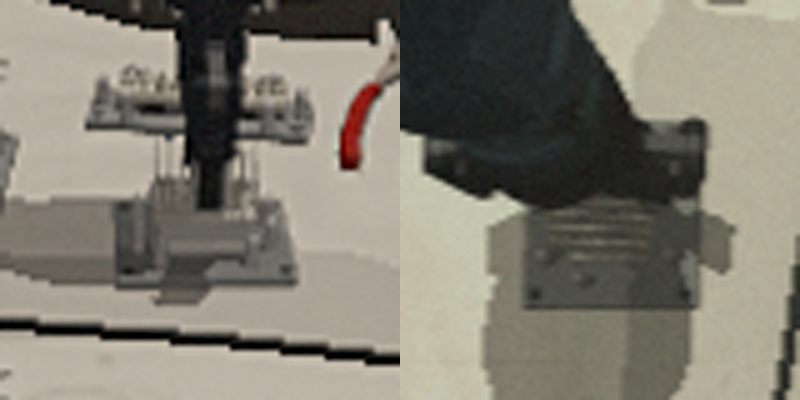

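```bash
python3 -m inch '[[1,0,0,0.006,0,0,0],[1,0,0,0.005,0,0,0],[1,0,0,0.003,0,0,0],[1,0,0,0,0,0,0]]'|grep -E "tcp_pos|force"; python3 -m inch '[[1,0,0,0.0015,0,0,0],[1,0,0,0,0,0,0]]'|grep -E "tcp_pos|force";python3 -m inch '[[1,0,0,0.001,0,0,0],[1,0,0,0,0,0,0]]'|grep -E "tcp_pos|force"
```

```text
tcp_pos: [0.6399, -0.0178, 0.0231]
force: [0.9, 0.0, -0.8]
tcp_pos: [0.6404, -0.0179, 0.0221]
force: [-0.5, 0.1, -0.9]
tcp_pos: [0.6406, -0.0179, 0.0214]
force: [0.1, -0.6, 1.1]
```

```bash
python3 -m inch '[[1,0,0,0.0008,0,0,0],[1,0,0,0,0,0,0]]'|grep -E "tcp_pos|force";python3 -m inch '[[-0.3,0,0,-0.0005,0,0,0],[-0.4,0,0,0,0,0,0],[-0.5,0,0,0,0,0,0],[-0.6,0,0,0,0,0,0],[-0.6,0,0,-0.01,0,0,0],[-0.6,0,0,-0.04,0,0,0],[-0.6,0,0,-0.06,0,0,0],[-0.8,0,0,-0.05,0,0,0],[-0.8,0.05,0,0,0,0,0],[-0.8,0.05,0,0,0,0,0],[-0.8,0.05,0.03,0,0,0,0],[-0.8,0,0,0,0,0,0],[-0.8,0,0,0,0,0,0]]'
python3 look.py m 618 -236 10; python3 plan.py 618 -236 120 175
python3 - <<'E'
from h import *
for n in("top","side"):
    C=Cam(n);d=np.load(f"{n}_m.npz");P=C.cloud(d["d"])*1000
    q=P.reshape(-1,3);a=q[(abs(q[:,0]-640)<55)&(abs(q[:,1]+18)<50)&(q[:,2]>35)&(q[:,2]<60)];print("sink",n,len(a),a.mean(0).round(1),cv2.minAreaRect(a[:,:2].astype(np.float32)))
    v=d["p"].astype(int).max(2);u0,v0=C.proj(np.array([.618,-.236,.01])).astype(int)
    m=np.zeros(v.shape,np.uint8);m[v0-32:v0+32,u0-32:u0+32]=v[v0-32:v0+32,u0-32:u0+32]<110
    m=cv2.morphologyEx(m,cv2.MORPH_CLOSE,np.ones((3,3)));m=cv2.morphologyEx(m,cv2.MORPH_OPEN,np.ones((5,5)))
    c=max(cv2.findContours(m,0,1)[0],key=cv2.contourArea);m=cv2.drawContours(np.zeros_like(m),[c],-1,1,-1)
    X=C.plane(np.argwhere(m)[:,::-1],.010)[:,:2]*1000
    print("plate",n,X.mean(0).round(1),cv2.minAreaRect(X.astype(np.float32)))
E
```

```text
tcp_pos: [0.6406, -0.0179, 0.0214]
force: [-2.0, 1.7, 6.1]
time_s: 30.08
tcp_pos: [0.4911, 0.0128, 0.1816]
tcp_rot: [0.008, 3.138, -0.0]
force: [0.2, -0.3, 0.1]
opening: 0.898
side 269 190
top 251 145
pos [492.1  12.5 181.4] yaw 179.67 q6 -0.1 open 76.4 F [-0.1  0.8  0.2] t 30.2
shift now [-0.127  -0.2477  0.062 ]  after turn [-0.147  -0.2365  0.0614]  turn [0.     0.0041 0.0816]
sink top 244 [641.8 -17.6  42.2] ((640.9342041015625, -17.79254913330078), (50.36552810668945, 59.498756408691406), 86.20835876464844)
plate top [ 616.3 -235.6] ((617.0877685546875, -235.61712646484375), (48.25246810913086, 112.55997467041016), 85.36869812011719)
sink side 70 [642.1 -23.7  41.8] ((640.1180419921875, -19.032241821289062), (53.8399658203125, 59.75450897216797), 84.88772583007812)
plate side [ 615.6 -244.2] ((615.8431396484375, -243.452880859375), (64.09114837646484, 109.70641326904297), 86.18572998046875)
```

View pics/m.png

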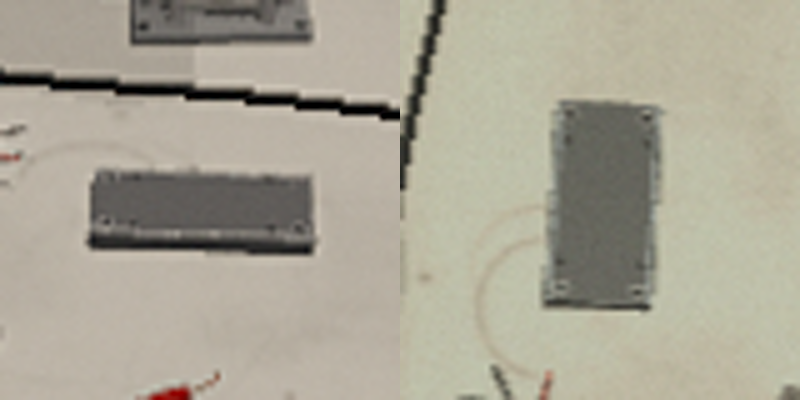

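The plate lies alone and flat at about (617,-236) with heading -4.5°. The sink is seated.

```bash
python3 -m inch '[[-0.8,0,0,0,0,0.003,0.073],[-0.8,-0.0284,-0.0475,0.008,0,0,0],[-0.8,-0.0284,-0.0475,0.012,0,0,0],[-0.8,-0.0284,-0.0475,0.012,0,0,0],[-0.8,-0.0284,-0.0475,0.012,0,0,0],[-0.8,-0.0284,-0.0475,0.012,0,0,0],[-0.8,0,0,0,0,0,0],[-0.8,0,0,0,0,0,0]]'
python3 plan.py 617.5 -236 10 175.5
```

```text
time_s: 31.18
tcp_pos: [0.6135, -0.2354, 0.1238]
tcp_rot: [-0.124, -3.137, -0.001]
force: [0.6, 0.8, 0.2]
opening: 0.9
pos [ 613.5 -235.4  123.8] yaw 175.47 q6 -0.38 open 76.5 F [0.6 0.8 0.2] t 31.2
shift now [-0.0043 -0.0004  0.1138]  after turn [-0.004  -0.0003  0.1138]  turn [ 0.0008 -0.002  -0.0006]
```

```bash
python3 -m inch '[[-0.8,-0.004,-0.0003,0.03,0,-0.002,0],[-0.8,0,0,0.03,0,0,0],[-0.8,0,0,0.03,0,0,0],[-0.8,0,0,0.015,0,0,0],[-0.7,0,0,0.006,0,0,0],[-0.6,0,0,0,0,0,0],[-0.6,0,0,0,0,0,0]]'
python3 plan.py 617.5 -236 4 175.5
```

```text
time_s: 32.05
tcp_pos: [0.6181, -0.236, 0.0147]
tcp_rot: [0.123, 3.137, -0.001]
force: [0.7, -0.4, -0.4]
opening: 0.8
pos [ 618.1 -236.    14.7] yaw 175.51 q6 -0.38 open 68.0 F [ 0.7 -0.4 -0.4] t 32.0
shift now [ 0.0006 -0.0001  0.0107]  after turn [ 0.0006 -0.0001  0.0107]  turn [-0.0006  0.0026  0.0002]
```

```bash
for i in 1; do python3 -m inch '[[-0.55,0,0,0.006,0,0.001,0],[-0.55,0,0,0.002,0,0,0],[-0.55,0,0,0,0,0,0],[-0.55,0,0,0,0,0,0]]'|grep -E "tcp_pos|force|open"; python3 -m inch '[[-0.55,0,0,0.0015,0,0,0],[-0.55,0,0,0,0,0,0]]'|grep -E "tcp_pos|force"; done
python3 -m inch '[[-0.55,0,0,0.0015,0,0,0],[-0.55,0,0,0,0,0,0]]'|grep -E "tcp_pos|force"
```

```text
tcp_pos: [0.6171, -0.2356, 0.0053]
force: [0.2, 1.7, 0.6]
opening: 0.778
tcp_pos: [0.617, -0.2355, 0.0036]
force: [-0.1, -0.1, -0.3]
tcp_pos: [0.617, -0.2355, 0.0021]
force: [-0.7, 1.2, 0.7]
```

```bash
for i in 1; do python3 -m inch '[[-0.5,0,0,0.0015,0,0,0],[-0.5,0,0,0,0,0,0]]'|grep -E "tcp_pos|force|open"; python3 -m inch '[[-0.5,0,0,0.001,0,0,0],[-0.5,0,0,0,0,0,0]]'|grep -E "tcp_pos|force"; done
```

```text
tcp_pos: [0.617, -0.2355, 0.0006]
force: [0.6, 0.8, 0.2]
opening: 0.746
tcp_pos: [0.617, -0.2355, -0.0003]
force: [-1.1, 0.5, -0.5]
```

```bash
python3 -m inch '[[-0.5,0,0,0.001,0,0,0],[-0.5,0,0,0,0,0,0]]'|grep -E "tcp_pos|force|open"; python3 -m inch '[[-0.5,0,0,0.001,0,0,0],[-0.5,0,0,0,0,0,0]]'|grep -E "tcp_pos|force"; python3 -m inch '[[-0.5,0,0,0.001,0,0,0],[-0.5,0,0,0,0,0,0]]'|grep -E "tcp_pos|force"
```

```text
tcp_pos: [0.617, -0.2355, -0.0013]
force: [0.6, 0.3, -0.3]
opening: 0.75
tcp_pos: [0.617, -0.2355, -0.0024]
force: [1.0, -0.3, -0.4]
tcp_pos: [0.617, -0.2355, -0.0033]
force: [0.0, -0.1, 0.0]
```

```bash
python3 -m inch '[[-0.42,0,0,0,0,0,0],[-0.36,0,0,0,0,0,0],[-0.3,0,0,0,0,0,0],[1,0,0,0,0,0,0],[1,0,0,0,0,0,0],[1,0,0,0,0,0,0]]' 80
python3 -m inch '[[1,0,0,-0.003,0,0,0],[1,0,0,-0.005,0,0,0],[1,0,0,-0.01,0,0,0],[1,0,0,0,0,0,0]]'
```

```text
time_s: 35.05
tcp_pos: [0.6175, -0.2355, -0.0024]
tcp_rot: [0.123, 3.139, 0.0]
force: [-1.5, 1.2, 6.7]
opening: 0.652
time_s: 35.55
tcp_pos: [0.6181, -0.2361, 0.0161]
tcp_rot: [0.123, 3.138, -0.001]
force: [0.6, -0.7, -1.6]
opening: 0.65
```

```bash
python3 -m inch '[[1,0,0,-0.03,0,0,0],[1,0,0,-0.04,0,0,0],[1,0,0,-0.03,0,0,0],[1,0,0,0,0,0,0]]'|grep -E "pos|open|force"
python3 plan.py 449 80 90 173.9
```

```text
tcp_pos: [0.6194, -0.2367, 0.1178]
force: [0.3, 0.0, -2.3]
opening: 0.651
pos [ 619.4 -236.7  117.8] yaw 175.51 q6 -0.38 open 55.3 F [ 0.3  0.  -2.3] t 36.0
shift now [0.1948 0.3025 0.0261]  after turn [0.2031 0.2968 0.0278]  turn [-0.0021  0.0054  0.0281]
```

```bash
python3 -m inch '[[1,0,0,0,0,0.005,0.028],[1,0.029,0.0424,0.002,0,0,0],[1,0.029,0.0424,0.002,0,0,0],[1,0.029,0.0424,0.002,0,0,0],[1,0.029,0.0424,0.002,0,0,0],[1,0.029,0.0424,0.002,0,0,0],[1,0.029,0.0424,0.002,0,0,0],[1,0.029,0.0424,0.01,0,0,0],[1,0,0,0.01,0,0,0],[1,0,0,0,0,0,0],[1,0,0,0,0,0,0]]'|grep -E "pos|open|force"
python3 plan.py 449 80 13.6 173.9
```

```text
tcp_pos: [0.4472, 0.0802, 0.0837]
force: [-0.3, -0.5, -2.0]
opening: 0.645
pos [447.2  80.2  83.7] yaw 173.8 q6 0.15 open 54.8 F [-0.3 -0.5 -2. ] t 37.4
shift now [-0.0022  0.      0.07  ]  after turn [-0.0018 -0.      0.0701]  turn [-0.0002 -0.0059 -0.0018]
```

```bash
python3 -m inch '[[1,-0.0018,0,0.02,0,-0.0055,0],[1,0,0,0.02,0,0,0],[1,0,0,0,0,0,0],[1,0,0,0,0,0,0]]'|grep -E "pos|open|force"
python3 plan.py 449 80 13.6 173.9;python3 look.py n 449 80 25
python3 - <<'E'
from h import *
z0=ctrl.get_state()["tcp_pos"][2]*1000+2.4
for n in("side","top"):
    P=Cam(n).cloud(np.load(f"{n}_n.npz")["d"]).reshape(-1,3)*1000
    a=P[(abs(P[:,0]-449)<75)&(abs(P[:,1]-80)<45)&(P[:,2]>z0+1)&(P[:,2]<z0+13)]
    if len(a)>9:print(n,len(a),np.percentile(a,[1,5,50,95,99],axis=0).round(1).tolist())
E
```

```text
tcp_pos: [0.4492, 0.0804, 0.0446]
force: [-0.3, -0.3, -1.5]
opening: 0.65
pos [449.2  80.4  44.6] yaw 173.83 q6 0.15 open 55.2 F [-0.3 -0.3 -1.5] t 37.9
shift now [ 0.0002 -0.0004  0.031 ]  after turn [ 0.0002 -0.0004  0.031 ]  turn [ 0.0003  0.0008 -0.0011]
side 209 128
top 130 208
side 326 [[394.5, 43.2, 49.2], [398.1, 45.6, 50.3], [459.4, 67.2, 57.4], [501.6, 104.5, 59.5], [506.2, 110.9, 60.1]]
top 533 [[395.0, 47.5, 50.1], [397.8, 50.3, 54.7], [429.6, 73.4, 58.0], [503.5, 104.8, 60.0], [507.5, 112.2, 60.2]]
```

View pics/n.png

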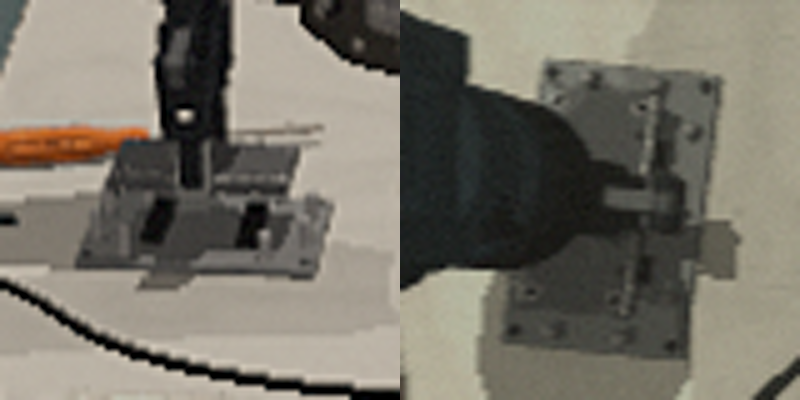

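The plate is level above the nest, inside the pins in both views, with extents centred to about 1 mm. Lowering.

```bash
python3 -m inch '[[1,0.0007,-0.0004,0.012,0,0,0],[1,0,0,0.01,0,0,0],[1,0,0,0.005,0,0,0],[1,0,0,0.001,0,0,0],[1,0,0,0,0,0,0]]'|grep -E "pos|force";python3 -m inch '[[1,0,0,0.0015,0,0,0],[1,0,0,0,0,0,0]]'|grep -E "pos|force";python3 -m inch '[[1,0,0,0.001,0,0,0],[1,0,0,0,0,0,0]]'|grep -E "pos|force"
```

```text
tcp_pos: [0.4476, 0.0806, 0.0159]
force: [0.7, 0.3, -1.8]
tcp_pos: [0.4477, 0.0806, 0.0146]
force: [-0.4, -0.0, -2.2]
tcp_pos: [0.4478, 0.0806, 0.0136]
force: [0.1, 0.3, -1.4]
```

```bash
python3 -m inch '[[1,0,0,0.001,0,0,0],[1,0,0,0,0,0,0]]'|grep -E "pos|force";python3 -m inch '[[1,0,0,0.001,0,0,0],[1,0,0,0,0,0,0]]'|grep -E "pos|force"
```

```text
tcp_pos: [0.4478, 0.0806, 0.0135]
force: [-3.5, -0.7, 9.9]
tcp_pos: [0.4478, 0.0806, 0.0135]
force: [-6.4, -1.4, 21.2]
```

```bash
python3 -m inch '[[-0.4,0,0,-0.0018,0,0,0],[-0.5,0,0,0,0,0,0],[-0.7,0,0,0,0,0,0],[-0.7,0,0,0,0,0,0],[-0.7,0,0,-0.01,0,0,0],[-0.7,0,0,-0.03,0,0,0],[-0.7,0,0,-0.05,0,0,0],[-0.7,0,0,-0.06,0,0,0],[-0.7,0,-0.05,-0.03,0,0,0],[-0.7,0.02,-0.06,0,0,0,0],[-0.7,0.02,-0.06,0,0,0,0],[-0.7,0.02,-0.06,0,0,0,0],[-0.7,0,-0.06,0,0,0,0],[-0.7,0,-0.06,0,0,0,0],[-0.7,0,0,0,0,0,0],[-0.7,0,0,0,0,0,0]]'
python3 - <<'E'
from h import *
I={}
N=dict(strip=((648.4,150.5),-9.65,32,20,110),driver=((437,-184.3),-6.2,42,34,92),sink=((640,-18),-.3,44,50,60),plate=((449,80),-6.1,26,58,112))
for n in("top","side"):
    C=Cam(n);p,d=ctrl.get_image(n);I[n]=p;P=C.cloud(d).reshape(-1,3)*1000
    for k,(c,h,zt,w,l) in N.items():
        r=np.radians(h);e=np.array([[np.cos(r),np.sin(r)],[-np.sin(r),np.cos(r)]])
        q=(P[:,:2]-c)@e.T;a=(abs(q[:,0])<l/2+5)&(abs(q[:,1])<w/2+5)&(abs(P[:,2]-zt)<6)
        s=q[a];z=P[a,2]
        if len(s)>20:
            A=np.c_[s,np.ones(len(s))];f=np.linalg.lstsq(A,z,rcond=None)[0]
            print(n,k,len(s),"extent along",np.percentile(s[:,0],[2,98]).round(1),"across",np.percentile(s[:,1],[2,98]).round(1),"z",np.median(z).round(1),"tilt",np.degrees(f[:2]).round(1))
cv2.imwrite("pics/z.png",np.hstack([cv2.resize(I["top"][135:295,120:300,::-1],(400,356),interpolation=2),cv2.resize(I["side"][140:260,180:350,::-1],(400,356),interpolation=2)]))
E
```

```text
time_s: 41.65
tcp_pos: [0.3513, -0.2587, 0.1934]
tcp_rot: [-0.168, -3.137, -0.002]
force: [0.5, -0.3, -0.5]
opening: 0.849
top strip 250 extent along [-51.   53.4] across [-9.9  8. ] z 32.0 tilt [0.4 4.5]
top driver 470 extent along [-43.9  43.5] across [-16.3  15.9] z 43.2 tilt [-0.1 -0.3]
top sink 199 extent along [-28.7  30.4] across [-24.1  24. ] z 43.6 tilt [-0.1  0.3]
top plate 994 extent along [-53.3  54. ] across [-28.4  28. ] z 27.0 tilt [-0.1  0.4]
side strip 102 extent along [-51.6  52.6] across [-12.5   8. ] z 30.7 tilt [0.1 9.3]
side driver 315 extent along [-45.   43.8] across [-19.6  15.5] z 42.4 tilt [-0.4  3.8]
side sink 57 extent along [-29.2  30. ] across [-26.5  24.1] z 43.8 tilt [-0.8  2.3]
side plate 360 extent along [-54.2  55. ] across [-30.7  27.4] z 26.8 tilt [-0.3  1.7]
```

View pics/z.png

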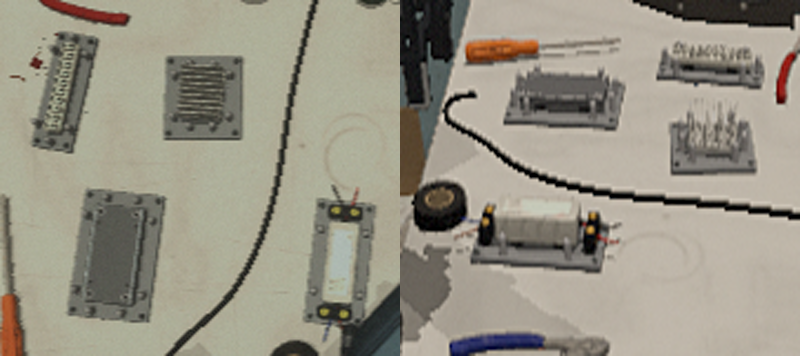

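All four parts lie seated inside their pins in both views, and the robot is clear at z 0.19. Handing in.

```bash
python3 -c "
from rig import ctrl
print(ctrl.finish_job())"
```

```text
the job is handed in; nothing more can be done
None
```

I took the pile apart from the top down (strip, driver, heat sink, base plate) and seated each part in its own fixture. Each part was lowered until I felt light contact, 6 to 21 N, before I let it go. The job was handed in at about 42 s on the robot's clock, well under the 112 s limit, with the gripper open and clear of everything.

**Top camera check:** all four parts are centred in their fixtures to within about 1.5 mm. Their top heights are within about 1 mm of the expected 32, 42, 44 and 26 mm. The driver, sink and plate read level to within 0.5°.

**Readings that disagreed:**
- **Strip:** the crosswise tilt fit came out at 4.5° from the top camera and 9.3° from the side. The part is only 20 mm wide and its side faces get into the fit. I put it down to that, because the strip met its seat at the height I had worked out and looks flat in both pictures.
- **Driver, sink and plate:** the side camera's tilt fits also read 1.7 to 3.8° crosswise, most likely for the same reason.

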